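# Load the drill-press infeed sled and hold its index plunger clear

### The arm

A 6-joint arm with a two-finger parallel gripper is mounted at the origin on the work surface. World frame = base frame: x ahead of the robot, y to its left, z up, the work surface at z = 0. Lengths are in m, angles in rad, forces in N, time in s.
With the tool pointing down it reaches from about 0.375 to 0.9 m from the base axis. Payload 3.1 kg.
Tool frame: the origin (TCP) lies between the finger pads; the fingertips stand 11 mm ahead of it and the grasp point (between the pads) lies 8 mm behind it; z points along the fingers, y is the line along which they close (so a half turn about z gives the same grasp; the last joint's range is limited). The gripper opens to 87 mm and grips with 3 to 60 N. Pads are 19 mm wide; open, the fingers measure 117 mm over their backs; the gripper's body (75 mm by 190 mm) begins 51 mm behind the grasp point.
Start: joints at [1.058, 0.527, 1.433, -0, 1.181, -0.178], TCP at [0.205, 0.59, 0.234] pointing down, gripper open.
Joint ranges: [-3.08, 3.08], [-0.75, 2.2], [0.22, 2.44], [-1.43, 4.57], [0, 2.65], [-2.85, 2.85]. Speed limits (rad/s): [2.79, 2.79, 3.14, 3.14, 3.14, 3.14].

### API

Orientations are given as a unit quaternion [x, y, z, w].
In Python, from rig import get_obs, camera, hand_in gives the robot as it stands.
- The arm moves only by the shell command python3 -m pendant 'ROWS' [FORCE]. ROWS is JSON, a list that holds one entry, the list of rows, each a list of 7 numbers: the shift along the tool's x, y, z in m, then the turn, a rotation vector about the tool's x, y, z in degrees, then the opening, from 0 (shut) to 1 (fully open). In form: [[[x, y, z, ax, ay, az, fingers], ...]]. A call has exactly 5 rows; each row shifts and turns the commanded pose from where the row before left it, along the tool's axes as they then stand; what a row does not reach is not made up. A row lasts 1/8 s, in which the tool goes at most 62.5 mm and 10.7 degrees, less where a joint would pass 70% of its speed; a pose out of reach is approached as far as the arm can. A call with a gripper value outside its range is refused whole. The fingers move at their own pace and stop on an object; FORCE is the grip in N (left out, the last holds). Time passes only in rows, so rows that do not move let the fingers close, or fill a call up. It gives the time, the measured TCP pose, the force, the opening and the grip force at its end, in the units of the state.
- get_obs(): the state, without advancing time (a new reading comes with each control period).
- camera(name): name is "scene" or "top"; returns a dict with "img" (480x640x3 uint8, red, green, blue), "intrinsics" (3x3 intrinsics, pixels), "R" (3x3) and "t" (3): a world point X has camera coordinates R X + t. Camera axes: x right, y down, z forward; pixel columns grow to the right and rows downward; lengths in m; the calibration is good to about 2 mm. A picture is of the moment at which its call begins. There is no depth.
- hand_in(): hands the job in; it is judged then, once.
The state is a dict: "time": time; "q": joint angles; "joint_velocities": joint speeds; "joint_torque": joint torques, N m; "position": TCP position; "tool_rot": TCP orientation; "ft_force": force on the tool from outside, world axes, zero at the start; "moment": the same for the moment, N m; "grip_width": finger opening in m; "grip_force": force on a finger pad.
Only numpy, scipy, OpenCV 4.12 (cv2) and the standard library are available. Lean on these libraries where they do the work, as an engineer would, in place of code of your own. Each camera call takes 0.05 s, during which the arm holds its last target. There are 200 camera calls.

### The job

Slide the three turned wooden feet along the grey loading board into the sled's lane, so that they stand upright in single file, tight against each other and against the dark wooden end stop; keep them on the board, do not lift or tip them, and leave the other things on the bench alone. Then, with the sled still at its loading station, pull the red knob of the sprung index plunger straight up as far as it goes, so that the pin is clear of its hole, and keep holding it there so that I can run the sled to the drill. Finish while holding the knob up; do not slide the sled yourself.

Things in the scene. Friction and masses are not known exactly. Their poses are not given: they have to be found in the camera images.
- feeder: Fixed infeed slide of the drill press; origin on the bench below the lane mouth. y = lane direction, from the grey loading board through the mouth to the end stop and drill; x to the right looking along y; z up. Board: x -125..125, y -261..-1 mm, top z = 40 mm, level with the sled deck. Steel bracket at x 75, y 120 mm (top 70 mm) carries the plunger.
- lane_mouth (a point): Middle of the lane mouth, on the deck surface (40 mm above the bench); axes as the feeder. Before it two aluminium lead-in guides on the board, 12 mm high, narrow from about 90 mm apart at y = -40 mm to 54 mm apart at y = 0.
- lane_end (a point): On the sled at deck level, mid-lane, at the face of the dark wooden end stop (28 mm high); axes as the feeder. The lane is the 160 mm before it (-y), between aluminium rails 54 mm apart inside, 10 mm thick, 12 mm high above the deck. Three feet tight in file have their centres at y = -25, -75, -125 mm here.
- foot1: Turned light wooden furniture foot standing upright: 50 mm diameter up to 36 mm, narrower groove and dome above (42 mm), 55 mm high in all, about 75 g. Origin at the centre of its underside, z up along its axis. All three are alike and may stand in any order.
- foot2: Second turned wooden foot, as foot1.
- foot3: Third turned wooden foot, as foot1.
- knob (a point): Centre of the plunger's red round knob: 28 mm diameter, 22 mm high, 99 mm above the bench when home; rises with the plunger. Below it a 18 mm neck, then the fixed nut (20 mm diameter) with its top 21 mm below this point at home, and the bracket arm's top 29 mm below it. The lane's middle line is 75 mm away.
- plunger (a joint): Lift of the sprung index plunger in m: 0 = home, its 10 mm steel pin 10 mm deep in the seat hole of the sled's aluminium strip and locking the sled; clear of the hole above 0.010; 0.016 = fully up, at its hard stop. It moves straight up only. Spring about 6 N at home, 13 N fully up; it snaps home when let go.
- sled (a joint): Travel of the sled along the lane direction in m: 0 = at the loading station against the loading board (locked there while the pin is home), grows towards the drill press (to 0.60). Once the pin is clear it slides freely, with about 2 N.
- glue: Bystander: yellow glue bottle with orange nozzle, 60 mm diameter, 165 mm tall, on the bench; origin at the centre of its underside.
- block: Bystander: cork sanding block 70 x 115 x 28 mm on the bench; origin at the centre of its underside.
- tape: Bystander: yellow and black tape measure, 70 x 38 x 66 mm, on the bench near the open end of the loading board; origin at the centre of its underside.
- driver: Bystander: screwdriver lying on the bench, about 200 mm long along its x axis.
Mind the look-alikes: they are no part of the job. Leave any blue or green look-alike of the foot2 alone.

How it is judged:
On the way:
1. all three feet stand upright in single file in the lane, tight against the end stop, with the sled at its station and the index pin still home (y of foot1 in the frame of lane_end between -0.134 and -0.015 m and x of foot1 in the frame of lane_end between -0.006 and 0.006 m and z of foot1 in the frame of lane_end between -0.004 and 0.005 m and angle between each of foot1, foot2, foot3's own z axis and vertical below 0.12 rad and y of foot2 in the frame of lane_end between -0.134 and -0.015 m and x of foot2 in the frame of lane_end between -0.006 and 0.006 m and z of foot2 in the frame of lane_end between -0.004 and 0.005 m and y of foot3 in the frame of lane_end between -0.134 and -0.015 m and x of foot3 in the frame of lane_end between -0.006 and 0.006 m and z of foot3 in the frame of lane_end between -0.004 and 0.005 m and value of joint plunger below 0.003 m and value of joint sled below 0.006 m), for 0.2 s.
At the end, for the whole second after the job is handed in: The robot's fingers hold the plunger up at least 13.5 of its 16 mm (over 3 N on it); the sled is within 6 mm of its station; all three feet stand upright on the deck in the lane, within 6 mm of its middle line, with at most 9 mm of slack in the row up to the end stop (y of foot1 in the frame of lane_end between -0.134 and -0.015 m and x of foot1 in the frame of lane_end between -0.006 and 0.006 m and z of foot1 in the frame of lane_end between -0.004 and 0.005 m and angle between each of foot1, foot2, foot3's own z axis and vertical below 0.12 rad and y of foot2 in the frame of lane_end between -0.134 and -0.015 m and x of foot2 in the frame of lane_end between -0.006 and 0.006 m and z of foot2 in the frame of lane_end between -0.004 and 0.005 m and y of foot3 in the frame of lane_end between -0.134 and -0.015 m and x of foot3 in the frame of lane_end between -0.006 and 0.006 m and z of foot3 in the frame of lane_end between -0.004 and 0.005 m and value of joint plunger above 0.0135 m and contact force between the fingers and plunger above 3 N and value of joint sled below 0.006 m); the arm keeps its last pose, push and grip.
It fails at once if a foot is tipped over (angle between any of foot1, foot2, foot3's own z axis and vertical above 0.5 rad).
It fails at once if a foot is lifted off the board or falls off it (z of any of foot1, foot2, foot3 in the frame of lane_mouth above 0.015 m or z of any of foot1, foot2, foot3 in the frame of lane_mouth below -0.015 m).
It fails at once if a bystander is pushed more than 20 mm (distance of any of glue, block, tape, driver from where it was at the start of the episode above 0.02 m).
It also fails if it takes over 72 s, if anything falls off the work surface, if the arm or the gripper's body presses on something with over 40 N, if the wrist force passes 120 N, or if a joint passes its speed limit or range.

## Working session

There is one attempt and no reset: what is moved stays moved. The work goes in short steps, Python scripts to look and compute and a shell command to move; the robot and the scene stay as the last step left them, time stands still between calls to the robot, and variables do not carry over. Pictures are saved under pics/ and viewed, at most 12 in all, crops included, and the job is handed in when it is done.

```bash
ls; mkdir -p pics
python3 - <<'E'
from rig import get_obs,camera
import cv2,numpy as np
o=get_obs();print(o)
for n in("scene","top"):
    c=camera(n);cv2.imwrite(f"pics/{n}0.png",c["img"][:,:,::-1]);np.savez(f"{n}0.npz",**c)
    print(n,c["intrinsics"],c["R"],c["t"])
E
```

```text
pics
{'time': 0.0, 'q': array([ 1.05848317e+00,  5.28473740e-01,  1.43389988e+00, -1.76300404e-05,
        1.18139663e+00, -1.78525615e-01]), 'joint_velocities': array([ 0.0015554 ,  0.000355  , -0.00115551, -0.00204818, -0.00018027,
       -0.00196755]), 'joint_torque': array([-3.53522619e-04, -4.40043819e+01, -1.76588559e+01,  6.33081933e-02,
        5.83057653e-02, -1.45943736e-04]), 'position': array([0.20440303, 0.58987888, 0.23256773]), 'tool_rot': array([ 1.66116681e-01,  9.86105503e-01, -1.02724633e-03, -3.60987496e-04]), 'ft_force': array([ 0.31426616,  0.1012755 , -0.35131056]), 'moment': array([ 0.02175208, -0.00132572,  0.00248085]), 'grip_force': 0.0, 'grip_width': 0.08721264105070828}
scene [[523.1401438    0.         317.02344504]
 [  0.         523.1401438  234.22769838]
 [  0.           0.           1.        ]] [[-0.58231149  0.81295354  0.00445802]
 [ 0.63685825  0.4595706  -0.61903669]
 [-0.50529684 -0.35763305 -0.78534941]] [ 0.3395941  -0.30241327  1.58807563]
top [[563.40008694   0.         325.82962521]
 [  0.         563.40008694 237.01315521]
 [  0.           0.           1.        ]] [[-0.00246057 -0.99997403 -0.00677316]
 [-0.99253889  0.00326784 -0.12188465]
 [ 0.12190362  0.00642272 -0.99252116]] [0.00158351 0.55007966 1.24245051]
```

View pics/top0.png

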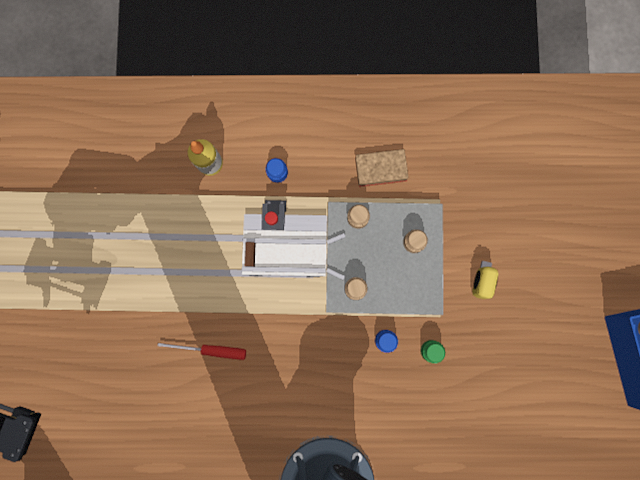

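View pics/scene0.png

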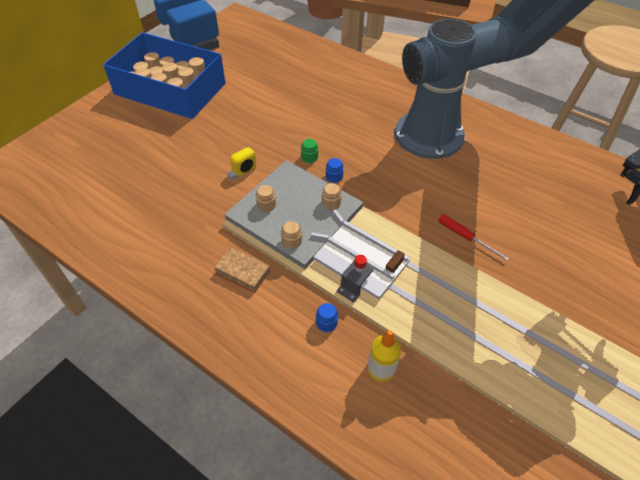

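```bash
cat > h.py <<'E'
import cv2,numpy as np
from rig import camera,get_obs
def ray(c,u,v,z):
    K,R,t=c["intrinsics"],c["R"],c["t"]
    C=-R.T@t; d=R.T@np.linalg.inv(K)@np.array([u,v,1.]); return (C+d*(z-C[2])/d[2])
def proj(c,X):
    p=c["intrinsics"]@(c["R"]@np.asarray(X,float)+c["t"]); return p[:2]/p[2]
def feet(c,zc=0.068,roi=(245,450,195,320)):
    h=cv2.cvtColor(c["img"],cv2.COLOR_RGB2HSV)
    m=cv2.inRange(h,(5,70,90),(25,255,255)); x0,x1,y0,y1=roi
    k=np.zeros_like(m);k[y0:y1,x0:x1]=m[y0:y1,x0:x1]
    k=cv2.morphologyEx(k,cv2.MORPH_OPEN,np.ones((5,5),np.uint8))
    n,_,s,ce=cv2.connectedComponentsWithStats(k)
    return [(s[i],ce[i],ray(c,*ce[i],zc)) for i in range(1,n) if s[i,4]>150]
E
python3 - <<'E'
from h import *
np.set_printoptions(precision=4,suppress=True)
c=dict(np.load("top0.npz")); s=dict(np.load("scene0.npz"))
for f in feet(c): print(f)
h=cv2.cvtColor(c["img"],cv2.COLOR_RGB2HSV)
g=cv2.inRange(h,(0,0,60),(180,45,190)); k=np.zeros_like(g);k[195:325,329:460]=g[195:325,329:460]
k=cv2.morphologyEx(k,cv2.MORPH_OPEN,np.ones((5,5),np.uint8))
ct=max(cv2.findContours(k,0,2)[0],key=cv2.contourArea)
b=cv2.boxPoints(cv2.minAreaRect(ct)); print("board")
for p in b: print(p,ray(c,*p,0.04))
for n,cc,roi in(("top",c,(250,300,195,235)),("scene",s,(340,380,245,280))):
    hh=cv2.cvtColor(cc["img"],cv2.COLOR_RGB2HSV)
    r=cv2.inRange(hh,(0,170,100),(6,255,255))|cv2.inRange(hh,(174,170,100),(180,255,255))
    x0,x1,y0,y1=roi;q=np.zeros_like(r);q[y0:y1,x0:x1]=r[y0:y1,x0:x1]
    v,u=np.nonzero(q);print(n,len(u),u.mean(),v.mean(),u.min(),u.max(),v.min(),v.max(),ray(cc,u.mean(),v.mean(),0.104))
cv2.imwrite("pics/crop.png",cv2.resize(c["img"][190:325,225:455,::-1],None,fx=3.4,fy=3.4,interpolation=cv2.INTER_CUBIC))
E
```

```text
(array([ 328,  195,  122,  125, 1725], dtype=int32), array([416.9959, 228.1072]), array([ 0.565 , -0.2013,  0.068 ]))
(array([286, 205,  42,  10, 326], dtype=int32), array([306.3129, 210.2546]), array([0.6058, 0.0429, 0.068 ]))
(array([348, 205,  21,  23, 400], dtype=int32), array([358.0225, 216.09  ]), array([ 0.5923, -0.0716,  0.068 ]))
(array([405, 230,  22,  22, 406], dtype=int32), array([415.2931, 240.6429]), array([ 0.5372, -0.197 ,  0.068 ]))
(array([245, 242,   8,  24, 178], dtype=int32), array([248.7753, 253.8933]), array([0.509 , 0.1692, 0.068 ]))
(array([345, 278,  22,  22, 390], dtype=int32), array([355.5436, 288.2795]), array([ 0.4331, -0.0647,  0.068 ]))
(array([245, 312, 118,   8, 758], dtype=int32), array([299.9947, 316.2467]), array([0.3731, 0.0562, 0.068 ]))
(array([364, 314,  37,   6, 193], dtype=int32), array([381.5648, 316.8756]), array([ 0.3713, -0.1204,  0.068 ]))
board
[329. 202.] [ 0.6294 -0.0074  0.04  ]
[442. 202.] [ 0.6284 -0.2637  0.04  ]
[442. 314.] [ 0.3768 -0.2568  0.04  ]
[329. 314.] [ 0.3774 -0.0066  0.04  ]
top 127 271.1023622047244 217.90551181102362 265 277 212 224 [0.5832 0.1171 0.104 ]
scene 126 359.96031746031747 261.12698412698415 355 365 255 267 [0.5848 0.1185 0.104 ]
```

View pics/crop.png

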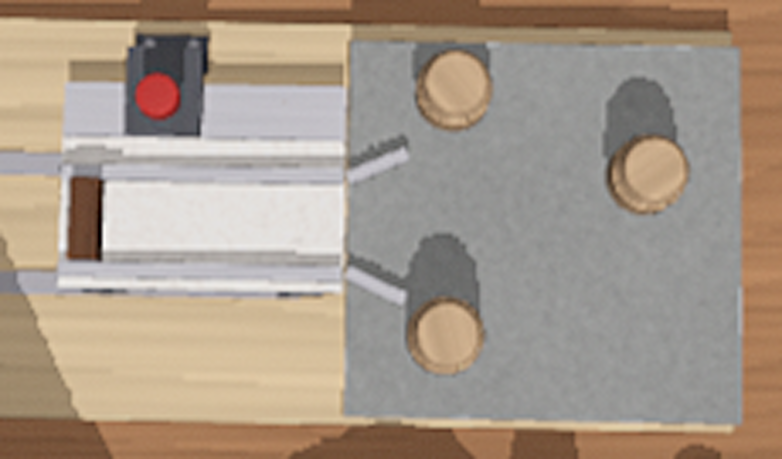

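```bash
python3 - <<'E'
from h import *
np.set_printoptions(precision=4,suppress=True)
c=dict(np.load("top0.npz"))
P=lambda x,y,z:ray(c,225+(x+.5)/3.4-.5,190+(y+.5)/3.4-.5,z)
TL,TR,BR,BL=[P(*p,0.04) for p in((347,42),(740,47),(741,424),(343,415))]
print(TL,TR,BR,BL)
for a,b in((TR,TL),(BR,BL)): d=b-a;print("lane dir deg from +y (cw -)",np.degrees(np.arctan2(-d[0],d[1])),np.linalg.norm(d))
for a,b in((BL,TL),(BR,TR)): d=b-a;print("x dir",np.degrees(np.arctan2(d[1],d[0])),np.linalg.norm(d))
E
python3 -m pendant '[[[0,0,0,0,0,10.5,1],[0,0,0,0,0,10.5,1],[0,0,0,0,0,10.5,1],[0,0,0,0,0,10.5,1],[0,0,0,0,0,10.5,1]]]'
python3 -m pendant '[[[0,0,0,0,0,10,1],[0,0,0,0,0,8,1],[0,0.05,0,0,0,0,1],[0,0.05,0,0,0,0,1],[0,0,0,0,0,0,1]]]'
python3 -c "from rig import *;print(get_obs())"
```

```text
[ 0.6294 -0.0022  0.04  ] [ 0.625  -0.2643  0.04  ] [ 0.376 -0.258  0.04 ] [0.3824 0.001  0.04  ]
lane dir deg from +y (cw -) -0.9533257445646789 0.26207150155314196
lane dir deg from +y (cw -) -1.4214573342903056 0.2591487659590322
x dir -0.757033832727347 0.24700317851872347
x dir -1.4328899715603978 0.24912779068737048
time: 0.72
position: [0.2045, 0.5901, 0.2329]
tool_rot: [0.588, 0.809, -0.001, 0.0]
ft_force: [0.0, -0.4, 0.4]
grip_width: 0.0868
grip_force: 0.0
time: 1.35
position: [0.3086, 0.5908, 0.2328]
tool_rot: [0.706, 0.708, 0.0, 0.0]
ft_force: [-0.7, 0.3, 0.9]
grip_width: 0.0868
grip_force: 0.0
{'time': 1.35, 'q': array([ 9.22548177e-01,  5.85467153e-01,  1.32168368e+00, -9.81168658e-04,
        1.23359490e+00,  9.20583914e-01]), 'joint_velocities': array([ 0.04948946, -0.01983525,  0.05529996,  0.03756974,  0.02536308,
        0.01404648]), 'joint_torque': array([ -1.3003565 , -47.0834291 , -19.1230005 ,  -0.14184464,
        -0.18003254,  -0.07332327]), 'position': array([0.30858443, 0.59078933, 0.23282307]), 'tool_rot': array([7.06297077e-01, 7.07915281e-01, 4.82395331e-04, 4.01255668e-04]), 'ft_force': array([-0.73803651,  0.26881972,  0.94107524]), 'moment': array([-0.06257382,  0.09621557, -0.02225859]), 'grip_force': 0.0, 'grip_width': 0.0868238335749201}
```

```bash
cat > fp.py <<'E'
from h import *
np.set_printoptions(precision=4,suppress=True)
O=np.array([.506,.0005]);a=np.radians(-1.15);X=np.array([np.cos(a),np.sin(a)]);Y=np.array([-X[1],X[0]])
def F(p): d=np.asarray(p)[:2]-O; return np.array([d@X,d@Y])
def W(f): return O+f[0]*X+f[1]*Y
if __name__=="__main__":
    from scipy.spatial.transform import Rotation as R
    o=get_obs();m=R.from_quat(o["tool_rot"]).as_matrix()
    print("feeder",F(o["position"])*1e3,"z",o["position"][2]*1e3,"yaw err",np.degrees(np.arctan2(m[1,1],m[0,1]))+1.15,"zax",m[:,2],"grip",o["grip_width"],o["grip_force"],"F",o["ft_force"],"t",o["time"])
E
python3 -m pendant '[[[0,0,0,0,0,1.3,1],[-0.06,0.012,0,0,0,0,1],[-0.06,0.012,0,0,0,0,1],[-0.06,0.012,0,0,0,0,1],[-0.06,0.012,0,0,0,0,1]]]'
python3 -m pendant '[[[-0.06,0.012,0,0,0,0,1],[-0.06,0.012,0,0,0,0,1],[-0.06,0.012,0,0,0,0,1],[-0.06,0.012,0,0,0,0,1],[-0.06,0.012,0,0,0,0,1]]]'
python3 -m pendant '[[[-0.06,0.012,0,0,0,0,1],[-0.05,0.012,0,0,0,0,1],[0,0,0.04,0,0,0,1],[0,0,0.03,0,0,0,1],[0,0,0,0,0,0,1]]]'
python3 fp.py
```

```text
time: 1.98
position: [0.3472, 0.3491, 0.2337]
tool_rot: [0.712, 0.702, -0.0, -0.0]
ft_force: [0.3, -0.5, 0.9]
grip_width: 0.087
grip_force: 0.0
time: 2.6
position: [0.4032, 0.0488, 0.2338]
tool_rot: [0.712, 0.702, 0.0, 0.0]
ft_force: [1.6, 0.8, 0.6]
grip_width: 0.0869
grip_force: 0.0
time: 3.22
position: [0.424, -0.0593, 0.1622]
tool_rot: [0.713, 0.702, -0.001, -0.003]
ft_force: [-0.4, -0.4, 0.6]
grip_width: 0.0867
grip_force: 0.0
feeder [-80.7494 -61.4104] z 162.1988182517591 yaw err 0.25384829103413575 zax [-0.0054  0.0025 -1.    ] grip 0.08672057453304681 0.0 F [-0.3618 -0.3673  0.5765] t 3.225
```

```bash
python3 -m pendant '[[[-0.006,0.009,0.02,0,0,0,1],[0,0,0.035,0,0,0,1],[0,0,0.03,0,0,0,1],[0,0,0.010,0,0,0,1],[0,0,0,0,0,0,1]]]' 
python3 fp.py
```

```text
time: 3.85
position: [0.4355, -0.0667, 0.0691]
tool_rot: [0.713, 0.702, 0.0, 0.0]
ft_force: [-0.6, 0.6, -0.4]
grip_width: 0.0871
grip_force: 0.0
feeder [-69.1832 -68.5723] z 69.07582519280379 yaw err 0.2696779624310415 zax [ 0.0003 -0.0001 -1.    ] grip 0.08711617395912588 0.0 F [-0.6132  0.6216 -0.4073] t 3.85
```

Run:
```python
from h import *
c=camera("scene");cv2.imwrite("pics/s1.png",cv2.resize(c["img"][120:320,190:450,::-1],None,fx=3,fy=3))
```

```text
(no output)
```

View pics/s1.png

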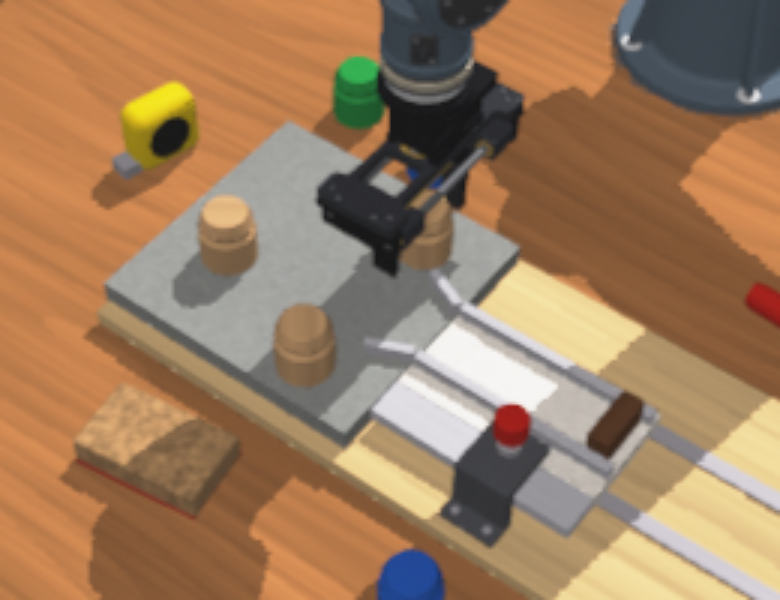

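The crop shows the open fingers astride foot3 (crop about 427,235), with foot1 and foot2 clear of them. I'll grip it lightly.

```bash
python3 -m pendant '[[[0,0,0,0,0,0,0.45],[0,0,0,0,0,0,0.45],[0,0,0,0,0,0,0.45],[0,0,0,0,0,0,0.45],[0,0,0,0,0,0,0.45]]]' 12
python3 fp.py
python3 -m pendant '[[[-0.013,0,0,0,0,0,0.45],[-0.013,0,0,0,0,0,0.45],[0,0.02,0,0,0,0,0.45],[0,0.02,0,0,0,0,0.45],[0,0.02,0,0,0,0,0.45]]]'
python3 -m pendant '[[[0,0.009,0,0,0,0,0.45],[0,0,0,0,0,0,0.45],[0,0,0,0,0,0,0.45],[0,0,0,0,0,0,0.45],[0,0,0,0,0,0,0.45]]]'
python3 fp.py
```

```text
time: 4.53
position: [0.4349, -0.067, 0.0686]
tool_rot: [0.713, 0.701, -0.0, -0.0]
ft_force: [-0.7, -0.5, 2.6]
grip_width: 0.0495
grip_force: 12.0
feeder [-69.7595 -68.9035] z 68.5969887432376 yaw err 0.22663735046450917 zax [-0.0005  0.0002 -1.    ] grip 0.04953147624236511 12.000263035297394 F [-0.6913 -0.4782  2.6374] t 4.525
time: 5.15
position: [0.4936, -0.0949, 0.0685]
tool_rot: [0.713, 0.701, -0.001, -0.002]
ft_force: [-2.3, -0.1, 3.9]
grip_width: 0.0496
grip_force: 12.0
time: 5.78
position: [0.5037, -0.0943, 0.0686]
tool_rot: [0.713, 0.701, 0.0, 0.0]
ft_force: [0.6, -1.5, 1.3]
grip_width: 0.0499
grip_force: 12.0
feeder [ -0.3891 -94.843 ] z 68.62255761040095 yaw err 0.22528942790802498 zax [ 0.0004 -0.0003 -1.    ] grip 0.049850804618543895 11.999198645353317 F [ 0.6006 -1.4606  1.2931] t 5.775
```

Run:
```python
from h import *
c=camera("top");cv2.imwrite("pics/t2.png",cv2.resize(c["img"][180:330,220:460,::-1],None,fx=3.3,fy=3.3))
c=camera("scene");cv2.imwrite("pics/s2.png",cv2.resize(c["img"][120:320,190:450,::-1],None,fx=3,fy=3))
```

```text
(no output)
```

View pics/s2.png

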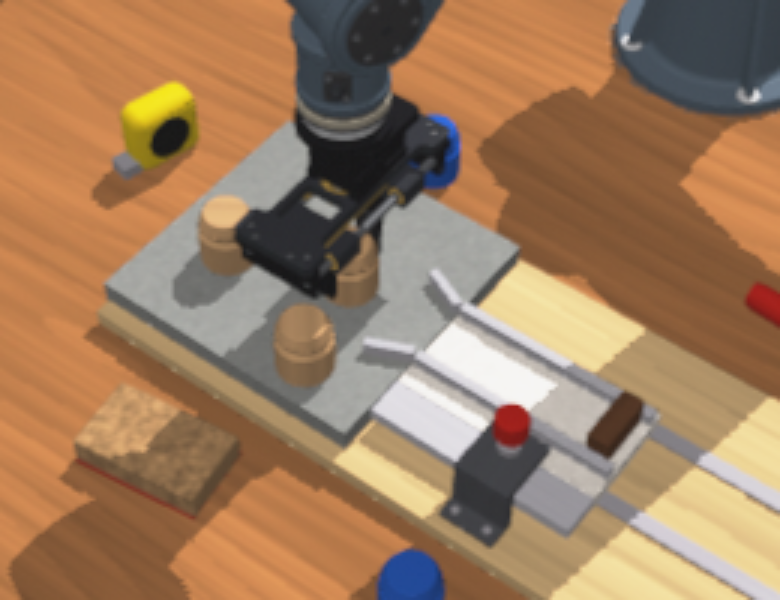

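Foot3 is held upright on the lane's axis, just before the mouth (crop about 355,270). Next I'll drag it into the lane.

```bash
python3 -m pendant '[[[0.02,0,0,0,0,0,0.45],[0.02,0,0,0,0,0,0.45],[0.02,0,0,0,0,0,0.45],[0.015,0,0,0,0,0,0.45],[0.01,0,0,0,0,0,0.45]]]'
python3 -m pendant '[[[0.015,0,0,0,0,0,0.45],[0.015,0,0,0,0,0,0.45],[0.015,0,0,0,0,0,0.45],[0,0,0,0,0,0,0.45],[0,0,0,0,0,0,0.45]]]'
python3 fp.py
```

```text
time: 6.5
position: [0.5046, -0.008, 0.0686]
tool_rot: [0.712, 0.702, -0.0, -0.0]
ft_force: [0.0, -2.0, 2.7]
grip_width: 0.0496
grip_force: 12.0
time: 7.12
position: [0.5056, 0.0365, 0.0686]
tool_rot: [0.713, 0.701, 0.0, -0.0]
ft_force: [0.6, 1.9, 3.3]
grip_width: 0.0495
grip_force: 12.0
feeder [-1.1395 36.0189] z 68.55751339353007 yaw err 0.2048886711104405 zax [-0.0004  0.0009 -1.    ] grip 0.049505689834746305 11.999702900648117 F [0.5806 1.8505 3.3271] t 7.125
```

```bash
python3 -m pendant '[[[0,0,0,0,0,0,1],[0,0,0,0,0,0,1],[0,0,0,0,0,0,1],[0,0,0,0,0,0,1],[0,0,-0.03,0,0,0,1]]]'
python3 -m pendant '[[[0,0,-0.03,0,0,0,1],[-0.05,0.04,0,0,0,0,1],[-0.05,0.048,0,0,0,0,1],[-0.006,0,0,0,0,0,1],[0,0,0,0,0,0,1]]]'
python3 fp.py
python3 - <<'E'
from fp import *
c=camera("top");cv2.imwrite("pics/t3.png",cv2.resize(c["img"][180:330,220:460,::-1],None,fx=3.3,fy=3.3))
E
```

```text
time: 7.75
position: [0.5041, 0.0358, 0.0972]
tool_rot: [0.713, 0.701, -0.002, -0.002]
ft_force: [-0.4, -0.3, -0.5]
grip_width: 0.0854
grip_force: 0.0
time: 8.38
position: [0.5853, -0.0655, 0.128]
tool_rot: [0.713, 0.701, -0.001, -0.001]
ft_force: [-0.1, 0.5, 0.8]
grip_width: 0.0868
grip_force: 0.0
feeder [ 80.6231 -64.433 ] z 127.9632744490092 yaw err 0.1465686418368488 zax [-0.0024  0.0009 -1.    ] grip 0.08681806530889108 0.0 F [-0.1498  0.5226  0.7804] t 8.375
```

View pics/t3.png

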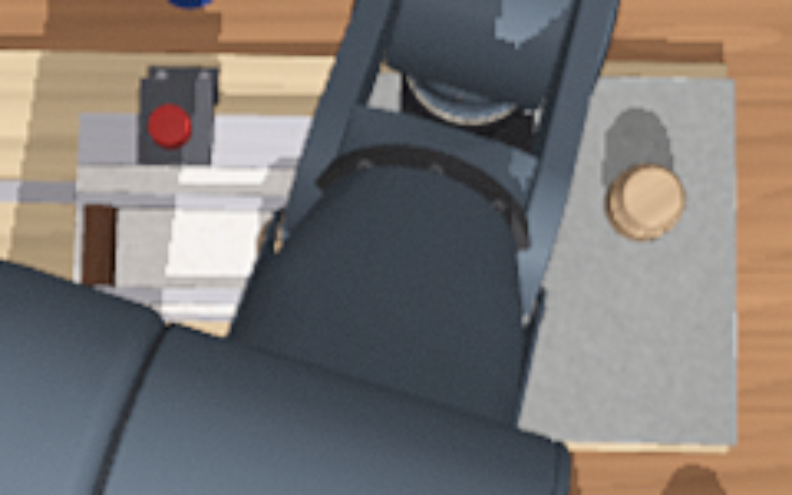

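The arm hides foot1. The edge of foot3 shows in the lane (crop 272,235), and foot2 hasn't moved (crop 648,203).

```bash
python3 -m pendant '[[[-0.006,0.005,0,0,0,0,1],[0,0,0.025,0,0,0,1],[0,0,0.025,0,0,0,1],[0,0,0.01,0,0,0,1],[0,0,0,0,0,0,1]]]'
python3 fp.py
python3 -m pendant '[[[0,0,0,0,0,0,0.45],[0,0,0,0,0,0,0.45],[0,0,0,0,0,0,0.45],[0,0,0,0,0,0,0.45],[0,0,0,0,0,0,0.45]]]' 12
python3 fp.py
```

```text
time: 9.05
position: [0.5909, -0.0709, 0.0681]
tool_rot: [0.713, 0.702, -0.0, -0.001]
ft_force: [0.2, -0.6, -0.4]
grip_width: 0.0871
grip_force: 0.0
feeder [ 86.3255 -69.6724] z 68.0623621370359 yaw err 0.2672605501455132 zax [-0.0015  0.0004 -1.    ] grip 0.08714739982468518 0.0 F [ 0.2192 -0.5507 -0.3741] t 9.05
time: 9.68
position: [0.5915, -0.0715, 0.0688]
tool_rot: [0.713, 0.701, 0.0, 0.0]
ft_force: [0.2, -0.0, 1.5]
grip_width: 0.0495
grip_force: 12.0
feeder [ 86.963  -70.2667] z 68.7748204793622 yaw err 0.2200139719505294 zax [ 0.0004 -0.0001 -1.    ] grip 0.04951412743551525 12.000103443861008 F [ 0.1753 -0.0313  1.4864] t 9.675
```

```bash
python3 -m pendant '[[[-0.025,0,0,0,0,0,0.45],[0,-0.025,0,0,0,0,0.45],[0,-0.025,0,0,0,0,0.45],[0,-0.025,0,0,0,0,0.45],[0,-0.012,0,0,0,0,0.45]]]'
python3 -m pendant '[[[0,0,0,0,0,0,0.45],[0.02,0,0,0,0,0,0.45],[0.02,0,0,0,0,0,0.45],[0.02,0,0,0,0,0,0.45],[0.015,0,0,0,0,0,0.45]]]'
python3 fp.py
python3 -m pendant '[[[0.012,0,0,0,0,0,0.45],[0.012,0,0,0,0,0,0.45],[0.012,0,0,0,0,0,0.45],[0.01,0,0,0,0,0,0.45],[0.01,0,0,0,0,0,0.45]]]'
python3 fp.py
```

```text
time: 10.3
position: [0.5032, -0.0951, 0.0688]
tool_rot: [0.713, 0.701, 0.0, 0.0]
ft_force: [0.0, -0.7, 0.1]
grip_width: 0.0498
grip_force: 12.0
time: 10.92
position: [0.5065, -0.0188, 0.0688]
tool_rot: [0.712, 0.702, 0.0, 0.001]
ft_force: [0.5, -2.1, 3.0]
grip_width: 0.0496
grip_force: 12.0
feeder [  0.9172 -19.2815] z 68.75058177588197 yaw err 0.31520002334311514 zax [ 0.0021 -0.0007 -1.    ] grip 0.04963106754464057 12.000556737184525 F [ 0.4987 -2.0834  2.9678] t 10.925
time: 11.55
position: [0.5063, 0.0363, 0.0687]
tool_rot: [0.713, 0.701, 0.0, 0.0]
ft_force: [-0.5, -3.5, 4.0]
grip_width: 0.0498
grip_force: 12.0
feeder [-0.4655 35.7993] z 68.68486639322428 yaw err 0.21825484293892927 zax [ 0.0003 -0.0003 -1.    ] grip 0.04977712949402555 12.000088691711426 F [-0.4596 -3.5135  4.0289] t 11.55
```

```bash
python3 -m pendant '[[[0,0,0,0,0,0,1],[0,0,0,0,0,0,1],[0,0,0,0,0,0,1],[0,0,0,0,0,0,1],[0,0,-0.03,0,0,0,1]]]'
python3 -m pendant '[[[0,0,-0.03,0,0,0,1],[-0.058,0.018,0,0,0,0,1],[-0.058,0.018,0,0,0,0,1],[-0.058,0,0,0,0,0,1],[-0.058,0,0,0,0,0,1]]]'
python3 -m pendant '[[[0,0,0,0,0,0,1],[0,0,0,0,0,0,1],[0,0,0,0,0,0,1],[0,0,0,0,0,0,1],[0,0,0,0,0,0,1]]]'
python3 fp.py
python3 - <<'E'
from fp import *
c=camera("top");cv2.imwrite("pics/t4.png",cv2.resize(c["img"][180:330,220:460,::-1],None,fx=3.3,fy=3.3))
E
```

```text
time: 12.18
position: [0.5044, 0.036, 0.0971]
tool_rot: [0.713, 0.701, -0.002, -0.002]
ft_force: [0.1, 0.3, 1.0]
grip_width: 0.0855
grip_force: 0.0
time: 12.8
position: [0.5382, -0.1986, 0.1284]
tool_rot: [0.713, 0.701, 0.0, -0.0]
ft_force: [1.4, 0.5, -0.2]
grip_width: 0.0875
grip_force: 0.0
time: 13.42
position: [0.5385, -0.1956, 0.1286]
tool_rot: [0.712, 0.702, -0.0, -0.0]
ft_force: [-0.5, -0.7, -0.1]
grip_width: 0.0869
grip_force: 0.0
feeder [  36.4008 -195.3868] z 128.6267173171595 yaw err 0.3154870869054286 zax [-0.0001  0.0001 -1.    ] grip 0.08687913296307963 0.0 F [-0.4767 -0.7002 -0.13  ] t 13.425
```

View pics/t4.png

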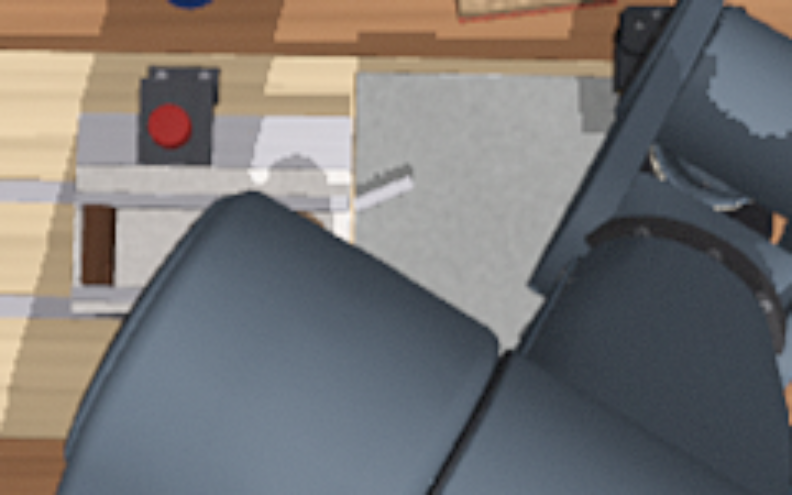

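The arm covers the lane, apart from an edge of foot1 near crop (318,218). The board between is clear, so I'll fetch foot2.

```bash
python3 -m pendant '[[[0,0,0.025,0,0,0,1],[0,0,0.025,0,0,0,1],[0,0,0.01,0,0,0,1],[0,0,0,0,0,0,1],[0,0,0,0,0,0,0.45]]]'
python3 -m pendant '[[[0,0,0,0,0,0,0.45],[0,0,0,0,0,0,0.45],[0,0,0,0,0,0,0.45],[0,0,0,0,0,0,0.45],[0.02,-0.018,0,0,0,0,0.45]]]' 12
python3 -m pendant '[[[0.02,-0.018,0,0,0,0,0.45],[0.02,0,0,0,0,0,0.45],[0.02,0,0,0,0,0,0.45],[0.02,0,0,0,0,0,0.45],[0,0,0,0,0,0,0.45]]]'
python3 fp.py
```

```text
time: 14.1
position: [0.539, -0.1969, 0.0693]
tool_rot: [0.713, 0.701, 0.0, 0.001]
ft_force: [-0.5, -1.6, 0.3]
grip_width: 0.0827
grip_force: 0.0
time: 14.72
position: [0.5226, -0.178, 0.0688]
tool_rot: [0.713, 0.701, 0.001, 0.002]
ft_force: [0.1, 0.2, 1.9]
grip_width: 0.0497
grip_force: 12.0
time: 15.35
position: [0.5044, -0.0939, 0.0687]
tool_rot: [0.712, 0.702, 0.0, -0.0]
ft_force: [0.6, 2.3, 4.6]
grip_width: 0.0496
grip_force: 12.0
feeder [  0.2794 -94.3881] z 68.71420118907206 yaw err 0.33985521137040353 zax [ 0.0001  0.001  -1.    ] grip 0.0496371960074406 12.000800371170044 F [0.5904 2.2805 4.5682] t 15.35
```

Now in to fy ≈ 30, then creep.

```bash
python3 -m pendant '[[[0.02,0,0,0,0,0,0.45],[0.02,0,0,0,0,0,0.45],[0.02,0,0,0,0,0,0.45],[0.016,0,0,0,0,0,0.45],[0.012,0,0,0,0,0,0.45]]]'
python3 -m pendant '[[[0.01,0,0,0,0,0,0.45],[0.01,0,0,0,0,0,0.45],[0.008,0,0,0,0,0,0.45],[0.006,0,0,0,0,0,0.45],[0,0,0,0,0,0,0.45]]]'
python3 fp.py
python3 -m pendant '[[[0.002,0,0,0,0,0,0.45],[0.002,0,0,0,0,0,0.45],[0.001,0,0,0,0,0,0.45],[0,0,0,0,0,0,0.45],[0,0,0,0,0,0,0.45]]]'
python3 fp.py
```

```text
time: 15.98
position: [0.5057, -0.0075, 0.0687]
tool_rot: [0.713, 0.702, -0.0, 0.0]
ft_force: [0.6, -2.6, 4.9]
grip_width: 0.0493
grip_force: 12.0
time: 16.6
position: [0.5061, 0.0267, 0.0687]
tool_rot: [0.713, 0.701, 0.0, -0.0]
ft_force: [0.5, 0.1, 5.4]
grip_width: 0.0495
grip_force: 12.0
feeder [-0.4438 26.1982] z 68.66102245197834 yaw err 0.1992704846938993 zax [ 0.0003  0.0007 -1.    ] grip 0.0495310575856821 12.000681012868881 F [0.5212 0.123  5.3784] t 16.6
time: 17.23
position: [0.5062, 0.0308, 0.0687]
tool_rot: [0.713, 0.701, 0.0, 0.0]
ft_force: [-0.7, -4.0, 5.1]
grip_width: 0.0498
grip_force: 12.0
feeder [-0.453  30.3311] z 68.65489858395786 yaw err 0.20463767962002444 zax [ 0.0002 -0.0001 -1.    ] grip 0.04983396880347654 12.000747174024582 F [-0.674  -4.0217  5.083 ] t 17.225
```

```bash
for i in 1; do python3 -m pendant '[[[0.0015,0,0,0,0,0,0.45],[0.001,0,0,0,0,0,0.45],[0,0,0,0,0,0,0.45],[0,0,0,0,0,0,0.45],[0,0,0,0,0,0,0.45]]]'; done
python3 fp.py;  python3 -m pendant '[[[0.001,0,0,0,0,0,0.45],[0.001,0,0,0,0,0,0.45],[0,0,0,0,0,0,0.45],[0,0,0,0,0,0,0.45],[0,0,0,0,0,0,0.45]]]'
python3 fp.py
```

```text
time: 17.85
position: [0.5062, 0.0333, 0.0687]
tool_rot: [0.713, 0.701, 0.0, 0.0]
ft_force: [0.9, -3.0, 5.8]
grip_width: 0.0495
grip_force: 12.0
feeder [-0.4358 32.7676] z 68.67914662498777 yaw err 0.2042086341040169 zax [ 0.0003 -0.0002 -1.    ] grip 0.04946685588545196 12.00065866112709 F [ 0.9274 -3.0371  5.8078] t 17.85
time: 18.48
position: [0.5063, 0.0352, 0.0687]
tool_rot: [0.713, 0.701, 0.0, 0.0]
ft_force: [-0.1, -4.3, 6.1]
grip_width: 0.0497
grip_force: 12.0
feeder [-0.4449 34.7424] z 68.68543508516217 yaw err 0.20508002045732665 zax [ 0.0002 -0.0002 -1.    ] grip 0.049652054898420256 12.000805288553238 F [-0.0919 -4.3166  6.1065] t 18.475
```

```bash
python3 -m pendant '[[[0.001,0,0,0,0,0,0.45],[0,0,0,0,0,0,0.45],[0,0,0,0,0,0,0.45],[0,0,0,0,0,0,0.45],[0,0,0,0,0,0,0.45]]]'
python3 -m pendant '[[[0.001,0,0,0,0,0,0.45],[0,0,0,0,0,0,0.45],[0,0,0,0,0,0,0.45],[0,0,0,0,0,0,0.45],[0,0,0,0,0,0,0.45]]]'
python3 fp.py
```

```text
time: 19.1
position: [0.5063, 0.0358, 0.0687]
tool_rot: [0.713, 0.701, -0.0, 0.0]
ft_force: [0.0, -4.9, 5.4]
grip_width: 0.0497
grip_force: 12.0
time: 19.73
position: [0.5063, 0.0361, 0.0687]
tool_rot: [0.713, 0.702, -0.001, 0.001]
ft_force: [0.2, -8.8, 5.5]
grip_width: 0.0496
grip_force: 12.0
feeder [-0.4066 35.5604] z 68.67074715753103 yaw err 0.2642182816016264 zax [ 0.0001 -0.002  -1.    ] grip 0.049641865153124194 12.000755220651627 F [ 0.23   -8.7873  5.545 ] t 19.725
```

```bash
python3 -m pendant '[[[0,0,0,0,0,0,1],[0,0,0,0,0,0,1],[0,0,0,0,0,0,1],[0,0,0,0,0,0,1],[0,0,-0.03,0,0,0,1]]]'
python3 -m pendant '[[[0,0,-0.05,0,0,0,1],[0,0,-0.05,0,0,0,1],[0.06,0,-0.03,0,0,0,1],[0.06,0,0,0,0,0,1],[0.06,0,0,0,0,0,1]]]'
python3 -m pendant '[[[0.06,0,0,0,0,0,1],[0.06,0,0,0,0,0,1],[0.05,0,0,0,0,0,1],[0,0,0,0,0,-10.5,1],[0,0,0,0,0,-10.5,1]]]'
python3 -m pendant '[[[0,0,0,0,0,-10,1],[0,0,0,0,0,-10,1],[0,0,0,0,0,-10,1],[0,0,0,0,0,-10,1],[0,0,0,0,0,-10,1]]]'
python3 -m pendant '[[[0,0,0,0,0,-10,1],[0,0,0,0,0,-9,1],[0,0,0,0,0,0,1],[0,0,0,0,0,0,1],[0,0,0,0,0,0,1]]]'
python3 - <<'E'
from fp import *
c=camera("top");cv2.imwrite("pics/t5.png",cv2.resize(c["img"][180:330,220:460,::-1],None,fx=3.3,fy=3.3))
for s,ce,w in feet(c,roi=(250,330,225,285)): print(s,ce,F(w)*1e3)
s=camera("scene");cv2.imwrite("pics/s5.png",cv2.resize(s["img"][170:320,280:450,::-1],None,fx=4,fy=4))
E
python3 fp.py
```

```text
time: 20.35
position: [0.5044, 0.0378, 0.0971]
tool_rot: [0.713, 0.701, -0.002, -0.002]
ft_force: [0.1, 0.6, 0.6]
grip_width: 0.0854
grip_force: 0.0
time: 20.98
position: [0.509, 0.215, 0.2273]
tool_rot: [0.713, 0.701, 0.001, 0.0]
ft_force: [0.7, -0.5, -0.1]
grip_width: 0.0871
grip_force: 0.0
time: 21.6
position: [0.5108, 0.3844, 0.2258]
tool_rot: [0.57, 0.822, -0.001, -0.0]
ft_force: [0.1, 0.7, -0.5]
grip_width: 0.087
grip_force: 0.0
time: 22.22
position: [0.5112, 0.3833, 0.2261]
tool_rot: [0.17, 0.985, -0.0, -0.0]
ft_force: [-0.3, -0.8, 0.4]
grip_width: 0.0872
grip_force: 0.0
time: 22.85
position: [0.5116, 0.3833, 0.2264]
tool_rot: [0.009, 1.0, -0.0, -0.0]
ft_force: [0.1, -0.2, 0.9]
grip_width: 0.0871
grip_force: 0.0
[250 244  49  23 819] [275.2002 254.9402] [ -1.6594 110.5682]
[301 244  20  22 371] [310.3531 254.8005] [-0.0393 33.3616]
feeder [ -1.9974 382.8321] z 226.47131523109874 yaw err 90.18373400017623 zax [-0.0001  0.     -1.    ] grip 0.08692104338639618 0.0 F [ 0.1464 -0.851  -0.0437] t 22.95
```

View pics/t5.png

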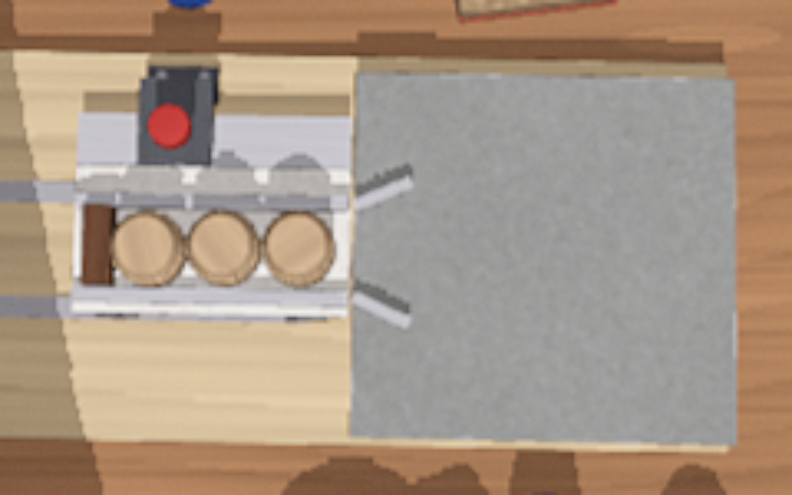

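View pics/s5.png

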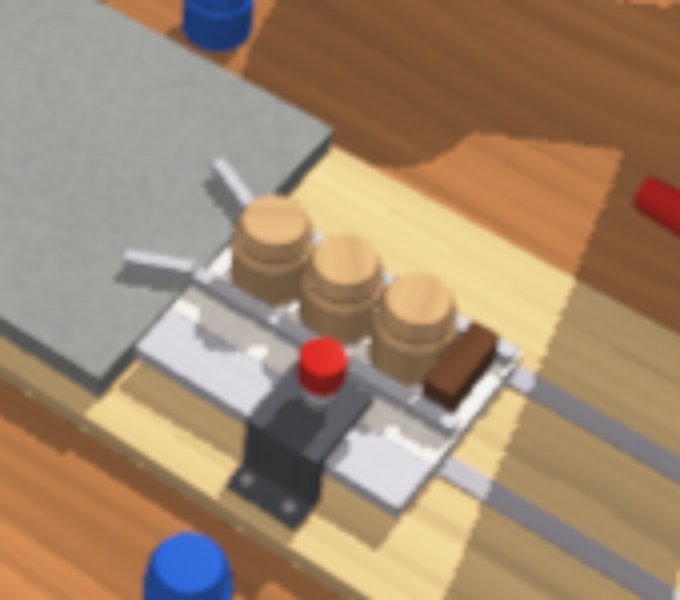

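The three feet stand upright and tight against the stop (top crop at 148, 222 and 299, row 247). The measured centre of the last one is within 2 mm of expected, and the pin is still home. Next I'll move to the knob.

```bash
python3 -m pendant '[[[-0.02,-0.055,0,0,0,0,1],[-0.02,-0.055,0,0,0,0,1],[-0.02,-0.055,0,0,0,0,1],[-0.0175,-0.055,0,0,0,0,1],[0,-0.0435,0,0,0,0,1]]]'
python3 -m pendant '[[[0,0,0.04,0,0,0,1],[0,0,0,0,0,0,1],[0,0,0,0,0,0,1],[0,0,0,0,0,0,1],[0,0,0,0,0,0,1]]]'
python3 fp.py
```

```text
time: 23.58
position: [0.5865, 0.116, 0.2267]
tool_rot: [0.009, 1.0, -0.0, 0.001]
ft_force: [-0.3, 0.8, -0.7]
grip_width: 0.0869
grip_force: 0.0
time: 24.2
position: [0.5855, 0.1192, 0.1876]
tool_rot: [0.008, 1.0, 0.0, 0.001]
ft_force: [0.3, 0.4, 0.3]
grip_width: 0.0867
grip_force: 0.0
feeder [ 77.1256 120.2822] z 187.61364112113662 yaw err 90.28360583296923 zax [ 0.0021  0.     -1.    ] grip 0.08671146220578922 0.0 F [0.3116 0.3941 0.2621] t 24.2
```

```bash
python3 -m pendant '[[[0.0015,-0.001,0.03,0,0,0,1],[0,0,0.03,0,0,0,1],[0,0,0.024,0,0,0,1],[0,0,0.01,0,0,0,1],[0,0,0,0,0,0,1]]]'
python3 fp.py
python3 - <<'E'
from fp import *
s=camera("scene");cv2.imwrite("pics/s6.png",cv2.resize(s["img"][170:320,280:450,::-1],None,fx=4,fy=4))
E
```

```text
time: 24.82
position: [0.5834, 0.1178, 0.0924]
tool_rot: [0.008, 1.0, -0.0, -0.0]
ft_force: [0.2, 0.4, -0.5]
grip_width: 0.0871
grip_force: 0.0
feeder [ 75.0516 118.7946] z 92.39676426743198 yaw err 90.24141188762687 zax [-0.0005 -0.     -1.    ] grip 0.08705525548738546 0.0 F [ 0.174   0.3835 -0.542 ] t 24.825
```

View pics/s6.png

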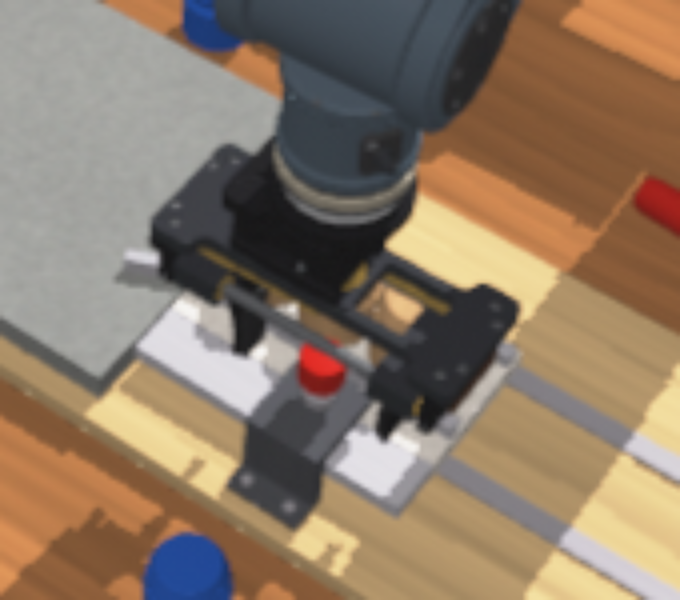

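The open fingers straddle the knob (crop 322,370), centred along the lane and clear of the feet. Closing with a firm grip.

```bash
python3 -m pendant '[[[0,0,0,0,0,0,0.2],[0,0,0,0,0,0,0.2],[0,0,0,0,0,0,0.2],[0,0,0,0,0,0,0.2],[0,0,0,0,0,0,0.2]]]' 20
python3 -m pendant '[[[0,0,0,0,0,0,0.15],[0,0,0,0,0,0,0.1],[0,0,0,0,0,0,0.1],[0,0,0,0,0,0,0.1],[0,0,0,0,0,0,0.1]]]' 50
python3 fp.py
```

```text
time: 25.5
position: [0.5834, 0.1176, 0.0925]
tool_rot: [0.008, 1.0, 0.0, 0.0]
ft_force: [-0.4, -0.4, -0.5]
grip_width: 0.0449
grip_force: 0.0
time: 26.12
position: [0.5834, 0.1185, 0.0925]
tool_rot: [0.008, 1.0, 0.001, 0.0]
ft_force: [0.6, 5.1, -0.2]
grip_width: 0.0263
grip_force: 50.0
feeder [ 75.0607 119.4882] z 92.48935466561318 yaw err 90.20403343770037 zax [ 0.0002  0.0013 -1.    ] grip 0.026251055571774925 49.999614749103785 F [ 0.6228  5.0605 -0.2126] t 26.125
```

```bash
python3 -m pendant '[[[0,0.001,-0.002,0,0,0,0.1],[0,0,-0.003,0,0,0,0.1],[0,0,-0.003,0,0,0,0.1],[0,0,0,0,0,0,0.1],[0,0,0,0,0,0,0.1]]]'
python3 fp.py
python3 -m pendant '[[[0,0,-0.002,0,0,0,0.1],[0,0,-0.002,0,0,0,0.1],[0,0,-0.002,0,0,0,0.1],[0,0,0,0,0,0,0.1],[0,0,0,0,0,0,0.1]]]'
python3 fp.py
```

```text
time: 26.75
position: [0.5833, 0.1185, 0.1002]
tool_rot: [0.008, 1.0, -0.0, -0.0]
ft_force: [3.1, 2.2, -10.2]
grip_width: 0.027
grip_force: 50.0
feeder [ 74.9348 119.4957] z 100.16149330001393 yaw err 90.22335584092018 zax [-0.0004 -0.0001 -1.    ] grip 0.027006581265866768 50.003873482346535 F [  3.0617   2.1919 -10.1666] t 26.75
time: 27.38
position: [0.5833, 0.1185, 0.1063]
tool_rot: [0.008, 1.0, -0.0, -0.0]
ft_force: [2.1, 2.5, -13.5]
grip_width: 0.0268
grip_force: 50.0
feeder [ 74.9    119.5119] z 106.32444689121759 yaw err 90.23016058792282 zax [-0.0004 -0.0002 -1.    ] grip 0.026776752976515526 50.00574728474021 F [  2.0678   2.4694 -13.5089] t 27.375
```

```bash
python3 -m pendant '[[[0,0,-0.001,0,0,0,0.1],[0,0,-0.001,0,0,0,0.1],[0,0,0,0,0,0,0.1],[0,0,0,0,0,0,0.1],[0,0,0,0,0,0,0.1]]]'
python3 -m pendant '[[[0,0,-0.001,0,0,0,0.1],[0,0,0,0,0,0,0.1],[0,0,0,0,0,0,0.1],[0,0,0,0,0,0,0.1],[0,0,0,0,0,0,0.1]]]'
python3 fp.py
python3 - <<'E'
from fp import *
s=camera("scene");cv2.imwrite("pics/s7.png",cv2.resize(s["img"][170:320,280:450,::-1],None,fx=4,fy=4))
E
```

```text
time: 28.0
position: [0.5833, 0.1185, 0.1084]
tool_rot: [0.008, 1.0, -0.0, -0.0]
ft_force: [3.2, 0.6, -12.9]
grip_width: 0.0266
grip_force: 50.0
time: 28.62
position: [0.5832, 0.1184, 0.1089]
tool_rot: [0.008, 1.0, -0.0, -0.0]
ft_force: [4.3, -0.4, -22.1]
grip_width: 0.0267
grip_force: 50.0
feeder [ 74.7854 119.4645] z 108.9415475549491 yaw err 90.22455624522097 zax [-0.0009 -0.0002 -1.    ] grip 0.026712376920058033 50.01416148617864 F [  4.2648  -0.3983 -22.0958] t 28.625
```

View pics/s7.png

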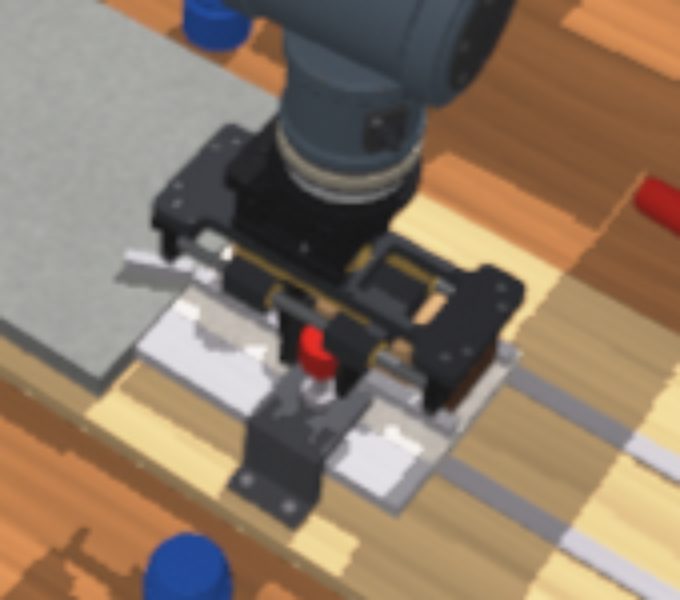

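The knob (crop 318,352) is raised between the fingers. The force jumped from 13 to 22 N at about 16.4 mm of lift, which means it's at the hard stop; the sled hasn't moved. I'll check the hold for one idle call and then hand in.

```bash
python3 -m pendant '[[[0,0,0,0,0,0,0.1],[0,0,0,0,0,0,0.1],[0,0,0,0,0,0,0.1],[0,0,0,0,0,0,0.1],[0,0,0,0,0,0,0.1]]]' && python3 -c "from rig import hand_in;print(hand_in())"
```

```text
time: 29.3
position: [0.5831, 0.1184, 0.109]
tool_rot: [0.008, 1.0, -0.0, -0.0]
ft_force: [4.9, -0.1, -25.1]
grip_width: 0.0266
grip_force: 50.0
the job is handed in; nothing more can be done
None
```

I slid all three feet upright and tight against the end stop, then handed in at 29.3 s while holding the red knob up at its hard stop (about 16 mm), with the sled still at its station; no verdict came back.

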